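# Copy a printing block's slant to the swing guide with a locking bevel

### The job

Take the bevel by its wooden grip and copy the slant of the clamped printing block to the blue swing guide: slide the bevel's stock along the aluminium rail into the corner between rail and block until stock and brass blade both lie flush, then, with it still in that corner, press the red lever fully down to lock the blade. Carry the locked bevel to the guide's open (right-hand) side, slide it along the rail towards the guide's pivot so that the blade swings the guide round until blade and guide lie flush all along, and let go there, leaving the guide parallel to the block's face and the lever locked. Push gently (the block and the pivot must not take more than 25 N), never touch the block or the guide with the gripper, and leave the other things where they are.

Things in the scene. Friction and masses are not known exactly. Their poses are not given: they have to be found in the camera images.
- board: Fixed plywood board 275 x 720 x 12 mm; origin at table level below the rail's face. Near edge: aluminium rail, 22 mm wide, 10 mm high above the board's surface. The rail's straight face is the board's x = 0 plane, runs along its y from -0.37 to 0.33 m and looks to +x, away from the robot. z up; surface at z = 0.012.
- master: Wooden printing block fixed on the board, 140 x 60 x 30 mm, with bar grip (51 mm high in all) and red top. Origin on the board's surface where its slanted working face meets the rail. The face is its y = 0 plane, from the origin 140 mm along its +x; the wood is on the +y side, the free side is -y. Its yaw on the board is -0.32 to -0.08 rad, so the face leans right.
- pivot: Fixed steel pivot post of the swing guide: a collar 26 mm across and 14 mm high on the board; it stops the round end of the bevel's stock when blade and guide are flush. Origin on the board's surface on the pivot axis, 12 mm from the rail's face; axes parallel to the board's.
- guide (a joint): Angle of the guide about the vertical pivot (rad): 0 = square to the rail, pointing away from it; negative = tip swung right (board -y). Starts at -0.92 to -0.70, range -1.25 to 0.25. It has a friction hinge (0.05 N m, 0.4 N at the tip) and stays where left; an unlocked bevel folds instead of moving it.
- guide_tip (a point): Centre of the round end of the blue swing guide, on its top, 120 mm from the pivot axis. The guide is a bar 15 to 29 mm above the board, 24 mm wide over its outer part (48 to 132 mm from the pivot; long faces 12 mm either side of the line pivot-tip), 12 mm wide nearer the pivot. x axis: from pivot to tip.
- bevel: Loose bevel, 0.54 to 0.64 kg, balance point about 50 mm from the origin along y: hold firmly. Stock 24 mm wide, 16 mm high, along its y from -0.03 to the blade's hinge at y = 0.09. Origin on the underside below the wooden grip, which is 20 mm (x) by 40 mm (y), from 16 to 56 mm high. The stock's face x = -0.012 goes against the rail. Starts on the board's far part, yawed up to 0.35 rad.
- bevel_hinge (a point): Point on the blade's hinge axis at bevel x = 0, y = 0.09, z = 0.026 (top of the blade); the stock's end there is rounded, 11.5 mm radius. A dark brake disc of 30 mm radius sits over the blade here, 31.5 to 35.5 mm above the stock's underside. Axes as the bevel's.
- blade (a joint): Angle of the brass blade in the stock (rad): 0 = square to the stock, along bevel +x; positive = wider open, tip away from the stock (bevel +y). Starts at 0 to 0.12, range -0.75 to 0.5. Unlocked it turns with 0.022 N m (its weight can swing it in a jerky carry); locked it holds about 0.2 N m.
- blade_tip (a point): Centre of the blade's round end, on its top, 130 mm from the hinge. A bar 24 mm wide, 16.5 to 26 mm above the stock's underside, its edges 12 mm either side of the line hinge-tip, ends rounded; a black foot under it, 42 mm from the hinge, rides on the board. x axis: hinge to tip. Flush, the hinge is 12 mm from the block's face, or 24 mm from the guide's centre line.
- lever (a joint): Angle of the red lever (rad): 0 = raised by 34 degrees (unlocked), 0.67 = pressed fully down, level along the stock (locked; an over-centre cam keeps it down). Its pivot crosses the hinge axis 48 mm above the stock's underside. Pressing takes up to about 12 N, downwards on the pad; the pad swings 14 mm towards the grip as it goes down.
- lever_pad (a point): Middle of the upper face of the red lever's pad (18 x 20 mm), over the stock between hinge and grip, 52 mm from the lever's pivot. Raised: 83 mm above the stock's underside, 51 mm along bevel y from its origin. Locked: 51 mm above, 38 mm along y.

How it is judged:
By the outcome, as a careful person would: the job done as asked, in the order asked, and still so for the second after the job is handed in, with the robot touching nothing.
It also fails if it takes over 72 s, if anything falls off the work surface, if the arm or the gripper's body presses on something with over 40 N, if the wrist force passes 120 N, or if a joint passes its speed limit or range.

### The arm

A 6-joint arm with a two-finger parallel gripper is mounted at the origin on the work surface. World frame = base frame: x ahead of the robot, y to its left, z up, the work surface at z = 0. Lengths are in mm, angles in rad, forces in N, time in s.
With the tool pointing down it reaches from about 350 to 775 mm from the base axis. Payload 7.3 kg.
Tool frame: the origin (TCP) lies at the very end of the fingers, on their centre line; the grasp point (between the pads) lies 19 mm behind it; z points along the fingers, y is the line along which they close (so a half turn about z gives the same grasp; the last joint's range is limited). The gripper opens to 92 mm and grips with 3 to 60 N. Pads are 19 mm wide; open, the fingers measure 130 mm over their backs; the gripper's body (75 mm by 190 mm) begins 47 mm behind the grasp point.
Start: joints at [1.06, 0.342, 1.524, -0, 1.275, -0.146], TCP at [187.287, 490.478, 226.741] pointing down, gripper open.
Joint ranges: [-2.53, 2.53], [-0.77, 2.02], [0.04, 2.7], [-1, 4.14], [0.28, 2.66], [-3.11, 3.11]. Speed limits (rad/s): [2.57, 2.57, 3.14, 3.14, 3.14, 3.14].

### API

Orientations are given as [roll, pitch, yaw] about the fixed x, y, z axes, in that order (R = Rz(yaw) Ry(pitch) Rx(roll)).
In Python, from plant import get_obs, vision, workorder gives the robot as it stands.
- The arm moves only by the shell command python3 -m pendant 'ROWS' [OPENING]. ROWS is a JSON object of lists of equal length, an entry for each row: "dp": the shift along the tool's x, y, z in m, a list of three; "rotation": the turn, a rotation vector about the tool's x, y, z in rad, a list of three. A call has 1 to 8 rows; each row is the pose to reach, as a shift and turn from the pose commanded when the call began, along the tool's axes at that moment; what a row does not reach only later rows make up. A row lasts 1/8 s, in which the tool goes at most 62.5 mm and 10.7 degrees, less where a joint would pass 70% of its speed; a pose out of reach is approached as far as the arm can. A call with a gripper value outside its range is refused whole. OPENING is the finger opening in m, from 0 to 0.0918, set as the call begins (- or left out, the last holds). The fingers move at their own pace and stop on an object; the grip force is fixed at half the most. Time passes only in rows, so rows that repeat a pose let the fingers close. It gives the time, the measured TCP pose, the force, the opening and the grip force at its end, in the units of the state.
- get_obs(): the state, without advancing time (a new reading comes with each control period).
- vision.capture(name): name is "side" or "top"; returns a dict with "pixels" (420x560x3 uint8, red, green, blue), "vfov" (degrees; the focal length in pixels is half the picture's height over the tangent of half this angle, whatever the lens; pixels are square), "cx", "cy" (the principal point, pixels), "dist" ([k1, k2, p1, p2, k3] as OpenCV has them; the pictures are not rectified), "pose" (4x4, takes a point from camera to world coordinates). Camera axes: x right, y up, looking along -z (the intrinsics and any distortion apply to the point x, -y, -z); pixel columns grow to the right and rows downward; lengths in mm; the calibration is good to about 2 mm. A picture is of the moment at which its call begins. There is no depth.
- workorder.close_job(): hands the job in; it is judged then, once.
The state is a dict: "time": time; "joint_positions": joint angles; "dq": joint speeds; "tau": joint torques, N m; "tool_pos": TCP position; "tcp_rot": TCP orientation; "contact_force": force on the tool from outside, world axes, zero at the start; "moment": the same for the moment, N m; "grip_width": finger opening in mm; "finger_force": force on a finger pad.
Only numpy, scipy, OpenCV 4.12 (cv2) and the standard library are available. Lean on these libraries where they do the work, as an engineer would, in place of code of your own. Each camera call takes 0.05 s, during which the arm holds its last target. There are 200 camera calls.

## Working session

There is one attempt and no reset: what is moved stays moved. The work goes in short steps, Python scripts to look and compute and a shell command to move; the robot and the scene stay as the last step left them, time stands still between calls to the robot, and variables do not carry over. Pictures are saved under pics/ and viewed, at most 10 in all, crops included, and the job is handed in when it is done.

```bash
ls; mkdir -p pics; python3 - <<'E'
from plant import get_obs, vision
import cv2,numpy as np
print(get_obs())
for n in ("side","top"):
    c=vision.capture(n); cv2.imwrite(f"pics/{n}0.png",c["pixels"][:,:,::-1])
    print(n,c["vfov"],c["cx"],c["cy"],c["dist"],np.round(c["pose"],3).tolist())
E
```

```text
pics
{'time': 0.0, 'joint_positions': array([ 1.05997290e+00,  3.42721381e-01,  1.52499025e+00, -1.33698884e-05,
        1.27543951e+00, -1.46002069e-01]), 'dq': array([ 9.90362428e-04, -5.43961709e-04, -6.41624841e-04,  6.05566961e-04,
        3.33321977e-05,  9.65349369e-04]), 'tau': array([ 1.15997234e-03, -4.31248677e+01, -2.44226342e+01,  7.18008773e-02,
        5.61328093e-02, -1.44677829e-04]), 'tool_pos': array([187.09298161, 490.09436601, 226.05502145]), 'tcp_rot': array([-3.14004889e+00, -2.14085271e-04,  2.77677503e+00]), 'contact_force': array([-0.31681498,  0.67911921, -0.23932673]), 'moment': array([-0.04839747,  0.00059549,  0.01094844]), 'finger_force': 0.0, 'grip_width': 92.10940589729553}
side 53.45970676588786 279.00054086473347 212.15975652144905 [-0.09064461  0.          0.          0.          0.        ] [[0.994, 0.052, -0.101, 518.072], [-0.111, 0.624, -0.774, -476.915], [0.023, 0.78, 0.625, 562.083], [0.0, 0.0, 0.0, 1.0]]
top 53.418152347233814 276.32915419183126 211.97958453312708 [-0.12845275  0.          0.          0.          0.        ] [[-0.007, 0.988, -0.157, 478.223], [-0.999, -0.002, 0.032, 109.351], [0.031, 0.157, 0.987, 914.696], [0.0, 0.0, 0.0, 1.0]]
```

View pics/side0.png

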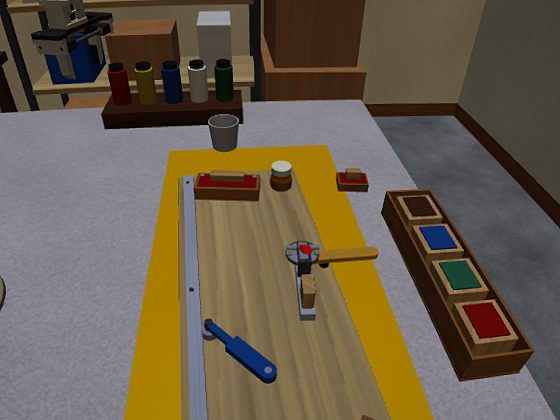

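View pics/top0.png

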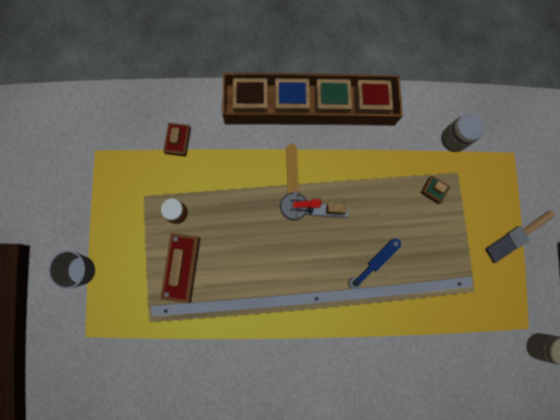

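Side view: block at (228,186) at the rail's far end, jar at (281,176), bevel disc at (303,253) with grip at (308,292), guide from (209,328) to (268,370). Top view: block (180,268), bevel hinge (293,206) with grip (338,208) and blade tip (292,148), guide pivot (353,284) and tip (395,243), rail along row ~298.

```bash
cat > h.py <<'E'
import numpy as np, cv2
from plant import get_obs, vision
def cap(n):
    c=vision.capture(n); H=c["pixels"].shape[0]; f=H/2/np.tan(np.radians(c["vfov"]/2))
    c["K"]=np.array([[f,0,c["cx"]],[0,f,c["cy"]],[0,0,1.]]); c["d"]=np.array(c["dist"],float); c["P"]=np.array(c["pose"]); return c
def ray(c,uv):
    p=cv2.undistortPoints(np.array(uv,float).reshape(-1,1,2),c["K"],c["d"]).reshape(-1,2)
    v=np.c_[p[:,0],-p[:,1],-np.ones(len(p))]@c["P"][:3,:3].T
    return c["P"][:3,3],v
def onz(c,uv,z):
    o,v=ray(c,uv); return o+v*((z-o[2])/v[:,2])[:,None]
def tri(c1,u1,c2,u2):
    o1,v1=ray(c1,u1); o2,v2=ray(c2,u2); v1,v2=v1[0],v2[0]
    s=np.linalg.lstsq(np.c_[v1,-v2],o2-o1,rcond=None)[0]; a,b=o1+s[0]*v1,o2+s[1]*v2
    return (a+b)/2,np.linalg.norm(a-b)
def proj(c,X):
    q=(np.atleast_2d(X)-c["P"][:3,3])@c["P"][:3,:3]; q=q*[1,-1,-1]
    return cv2.projectPoints(q,np.zeros(3),np.zeros(3),c["K"],c["d"])[0].reshape(-1,2)
def hsv(c): return cv2.cvtColor(c["pixels"],cv2.COLOR_RGB2HSV)
def blobs(m,amin=15):
    n,l,s,ce=cv2.connectedComponentsWithStats(m.astype(np.uint8)); return [(ce[i].round(1).tolist(),int(s[i,4]),l==i) for i in range(1,n) if s[i,4]>=amin]
E
python3 - <<'E'
from h import *
t=cap("top");s=cap("side")
a=cv2.resize(t["pixels"][130:330,140:480],None,fx=2.35,fy=2.35,interpolation=cv2.INTER_CUBIC)
cv2.imwrite("pics/t1.png",a[:,:,::-1])
a=cv2.resize(s["pixels"][150:420,130:400],None,fx=2.2,fy=2.2,interpolation=cv2.INTER_CUBIC)
cv2.imwrite("pics/s1.png",a[:,:,::-1])
for n,c in (("top",t),("side",s)):
    h=hsv(c)
    H,S,V=[h[:,:,i].astype(int) for i in range(3)]
    print(n,"blue",[(b[0],b[1]) for b in blobs((abs(H-110)<12)&(S>140)&(V>60))])
    print(n,"red",[(b[0],b[1]) for b in blobs(((H<5)|(H>174))&(S>180)&(V>70))])
    print(n,"wood/brass",[(b[0],b[1]) for b in blobs((abs(H-16)<5)&(S>110)&(V>100),40)])
# rail pixel profile
print(t["pixels"][285:325,250].tolist())
E
```

```text
top blue [([292.0, 92.5], 497), ([380.0, 258.4], 422)]
top red [([375.1, 93.9], 473), ([177.0, 139.1], 223), ([308.0, 203.4], 160), ([180.3, 268.2], 737)]
top wood/brass [([381.2, 89.3], 85), ([291.8, 168.8], 459), ([536.9, 221.2], 52), ([177.3, 265.6], 95)]
side blue [([169.6, 68.9], 26), ([437.6, 237.0], 562), ([245.2, 352.4], 1002)]
side red [([116.8, 71.1], 36), ([352.4, 178.7], 136), ([227.0, 181.9], 405), ([305.8, 249.1], 80), ([486.0, 319.7], 998)]
side wood/brass [([142.5, 26.7], 898), ([300.6, 63.7], 687), ([86.8, 101.6], 460), ([353.1, 170.3], 59), ([227.2, 173.1], 171), ([183.3, 229.1], 113), ([214.2, 186.6], 87), ([413.2, 190.4], 56), ([418.7, 208.4], 288), ([436.0, 240.1], 351), ([479.0, 320.1], 463), ([347.2, 252.9], 543), ([459.1, 277.5], 483), ([308.0, 283.7], 244), ([484.8, 323.3], 665), ([260.2, 352.2], 56)]
[[112, 99, 73], [114, 103, 75], [114, 101, 74], [114, 101, 74], [114, 102, 74], [116, 104, 76], [116, 104, 75], [120, 107, 77], [120, 108, 79], [123, 110, 79], [121, 108, 78], [115, 103, 76], [108, 99, 81], [96, 98, 99], [99, 105, 117], [102, 110, 121], [103, 110, 122], [104, 111, 122], [104, 111, 123], [104, 112, 122], [101, 108, 119], [104, 112, 122], [105, 111, 122], [106, 106, 108], [103, 95, 80], [101, 90, 66], [102, 92, 66], [104, 93, 66], [115, 105, 69], [132, 124, 64], [148, 141, 57], [152, 144, 52], [151, 144, 52], [154, 146, 54], [153, 146, 54], [152, 144, 53], [151, 145, 52], [152, 143, 51], [151, 144, 51], [153, 146, 53]]
```

View pics/t1.png

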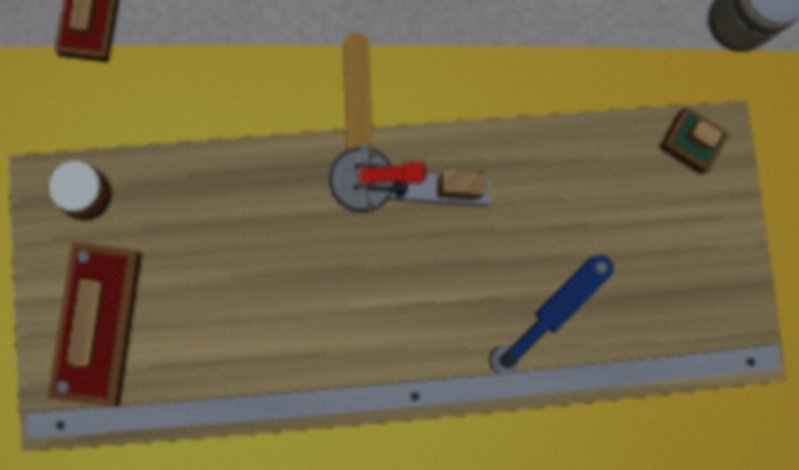

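View pics/s1.png

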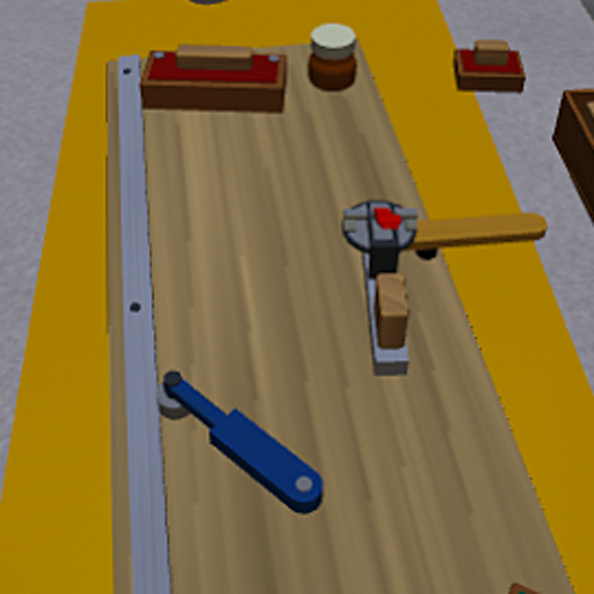

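Top crop: disc centre at about (361,180), lever pad (413,172), grip top (463,181), blade tip end (355,33), guide collar (502,360) and tip (601,267), block face base from (118,403) to (140,252), jar (75,187). Side crop: disc (380,225), grip top (391,293), guide tip (304,484), jar to the right of the block.

```bash
python3 - <<'E'
from h import *
t=cap("top");s=cap("side")
T=lambda u,v:[140+(u+.5)/2.35-.5,130+(v+.5)/2.35-.5]
S=lambda u,v:[130+(u+.5)/2.2-.5,150+(v+.5)/2.2-.5]
I=t["pixels"].astype(float); d=I[:,:,2]-I[:,:,0]
pts=[]
for u in range(215,470,5):
    e0=int(round(302-(u-200)*0.085))
    for v in range(e0-9,e0+9):
        if d[v,u]<-5<=d[v+1,u]: pts.append((u,v+(-5-d[v,u])/(d[v+1,u]-d[v,u]))); break
for z in (12,22):
    w=onz(t,pts,z)
    k=np.polyfit(w[:,1],w[:,0],1); r=w[:,0]-np.polyval(k,w[:,1]); k=np.polyfit(w[abs(r)<2,1],w[abs(r)<2,0],1)
    print("rail z",z,"x=%.4f*y+%.1f"%tuple(k),"yaw",-np.arctan(k[0]),"sd",r[abs(r)<2].std(),len(r))
print("rail ends z22",onz(t,[T(22,413),T(780,346)],22).round(1))
for nm,a,b in (("grip",T(463,181),S(391,293)),("disc",T(361,180),S(380,225)),("pad",T(413,172),S(388,219)),("guidetip",T(601,267),S(304,484)),("bladetip",T(356,40),S(538,226)),("jar",T(75,185),S(333,36)),("blockscrew",T(63,386),S(158,56)),("blockscrew2",T(82,257),S(274,58)),("pivot",T(508,360),S(174,379))):
    p,e=tri(t,a,s,b); print(nm,p.round(1),"gap",round(e,1))
print("face base z12",onz(t,[T(118,403),T(140,252)],12).round(1),"top z42",onz(t,[T(116,403),T(138,252)],42).round(1))
print("gripz68",onz(t,[T(463,181),T(441,170),T(485,170),T(440,196)],68).round(1),"disc47",onz(t,[T(361,180)],47.5).round(1))
print("stock end z28",onz(t,[T(489,178),T(489,206)],28).round(1))
E
```

```text
rail z 12 x=-0.0772*y+447.5 yaw 0.07703432563727228 sd 0.14255063499077167 50
rail z 22 x=-0.0772*y+447.9 yaw 0.0770343256372712 sd 0.14097146933507274 50
rail ends z22 [[ 420.9  350.7   22. ]
 [ 473.3 -352.1   22. ]]
grip [623.7 -43.9  65.9] gap 0.5
disc [629.4  45.1  46.8] gap 2.2
pad [627.2   4.   93.3] gap 0.1
guidetip [ 548.9 -173.5   40.7] gap 0.3
bladetip [764.8  46.8  32.1] gap 1.0
jar [621.1 297.9  66.4] gap 0.3
blockscrew [445.4 308.6  44.5] gap 1.2
blockscrew2 [560.5 294.3  45.3] gap 1.9
pivot [466.9 -85.   39.1] gap 1.1
face base z12 [[429.7 265.6  12. ]
 [567.3 247.7  12. ]] top z42 [[431.4 262.1  42. ]
 [564.3 244.8  42. ]]
gripz68 [[623.6 -43.5  68. ]
 [633.5 -24.2  68. ]
 [633.5 -63.5  68. ]
 [610.3 -22.7  68. ]] disc47 [[628.2  45.3  47.5]]
stock end z28 [[633.3 -75.2  28. ]
 [607.1 -74.3  28. ]]
```

```bash
cat >> h.py <<'E'
from scipy.spatial.transform import Rotation as Ro
def to(x,y,z,yaw):
    o=get_obs(); p=np.array(o["tool_pos"]); R=Ro.from_euler("xyz",o["tcp_rot"])
    G=Ro.from_euler("xyz",[np.pi,0,yaw]); d=R.inv().apply(np.array([x,y,z])-p)/1000
    print("from",p.round(1),"rpy",np.round(o["tcp_rot"],4),"t",round(o["time"],2),"-> dp",d.round(4).tolist(),"rot",(R.inv()*G).as_rotvec().round(4).tolist())
ax=np.array([np.cos(.077),np.sin(.077)]); ay=np.array([-ax[1],ax[0]]); O=np.array([427.,265.7])  # board axes, master origin
E
python3 -c "
from h import *
to(623.5,-46.5,150,1.514)"
```

```text
from [187.2 490.4 226.5] rpy [-3.1411e+00 -1.0000e-04  2.7768e+00] t 0.3 -> dp [-0.5991, -0.3459, 0.0766] rot [-0.0005, 0.0002, 1.2628]
```

```bash
python3 -m pendant '{"dp":[[-0.599,-0.346,0.0766],[-0.599,-0.346,0.0766],[-0.599,-0.346,0.0766],[-0.599,-0.346,0.0766],[-0.599,-0.346,0.0766],[-0.599,-0.346,0.0766],[-0.599,-0.346,0.0766],[-0.599,-0.346,0.0766]],"rotation":[[0,0,0.17],[0,0,0.34],[0,0,0.51],[0,0,0.68],[0,0,0.85],[0,0,1.02],[0,0,1.19],[0,0,1.263]]}'; python3 -c "
from h import *
to(623.5,-46.5,150,1.514)"
```

```text
time: 1.3
tool_pos: [501.8, 102.9, 171.6]
tcp_rot: [3.141, -0.0, 1.51]
contact_force: [0.1, 1.2, 0.4]
grip_width: 91.8
finger_force: 0.0
from [501.8 102.9 171.6] rpy [ 3.1411e+00 -3.0000e-04  1.5101e+00] t 1.3 -> dp [-0.1418, 0.1306, 0.0216] rot [0.0005, -0.0003, -0.0039]
```

```bash
python3 -m pendant '{"dp":[[-0.047,0.044,0.007],[-0.094,0.088,0.014],[-0.142,0.131,0.021],[-0.142,0.131,0.021],[-0.142,0.131,0.021]],"rotation":[[0,0,0],[0,0,0],[0,0,0],[0,0,0],[0,0,0]]}'; python3 -c "
from h import *
to(623.5,-46.5,33,1.514)
t=cap('top');s=cap('side')
import cv2
a=np.hstack([cv2.resize(t['pixels'][120:270,240:440],None,fx=2,fy=2),cv2.resize(s['pixels'][170:320,220:420],None,fx=2,fy=2)]);cv2.imwrite('pics/g1.png',a[:,:,::-1])"
```

```text
time: 1.92
tool_pos: [622.9, -44.4, 150.1]
tcp_rot: [-3.14, -0.001, 1.513]
contact_force: [-0.4, 1.4, -0.5]
grip_width: 91.8
finger_force: 0.0
from [622.9 -44.4 150.1] rpy [-3.1402e+00 -6.0000e-04  1.5129e+00] t 1.93 -> dp [-0.0021, 0.0009, 0.1171] rot [-0.0014, -0.0006, -0.0011]
```

View pics/g1.png

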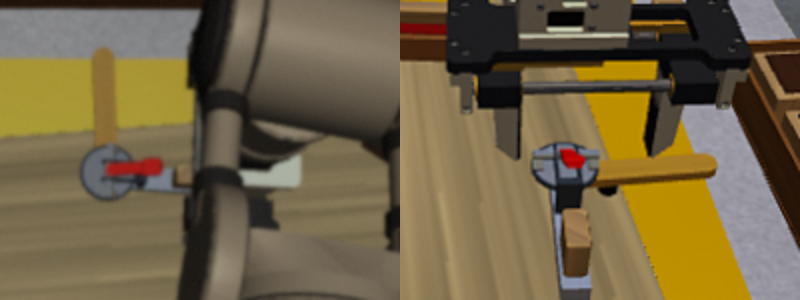

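The gripper hangs above the grip, fingers open on either side of it (left finger at (505,140), right at (660,140) in the right panel; grip at (575,240)). Descend and close.

```bash
python3 -m pendant '{"dp":[[-0.002,0.001,0.04],[-0.002,0.001,0.08],[-0.002,0.001,0.105],[-0.002,0.001,0.117],[-0.002,0.001,0.117]],"rotation":[[0,0,0],[0,0,0],[0,0,0],[0,0,0],[0,0,0]]}' && python3 -m pendant '{"dp":[[0,0,0],[0,0,0],[0,0,0],[0,0,0],[0,0,0],[0,0,0]],"rotation":[[0,0,0],[0,0,0],[0,0,0],[0,0,0],[0,0,0],[0,0,0]]}' 0.01
```

```text
time: 2.65
tool_pos: [623.9, -45.6, 33.8]
tcp_rot: [-3.141, -0.0, 1.515]
contact_force: [-0.0, -0.3, 0.5]
grip_width: 91.6
finger_force: 0.0
time: 3.4
tool_pos: [624.2, -46.6, 33.7]
tcp_rot: [3.142, -0.0, 1.514]
contact_force: [-0.1, 0.1, -0.2]
grip_width: 36.4
finger_force: 0.0
```

```bash
python3 -m pendant '{"dp":[[0,0,0],[0,0,0],[0,0,0],[0,0,0]],"rotation":[[0,0,0],[0,0,0],[0,0,0],[0,0,0]]}' 0.01; python3 -m pendant '{"dp":[[0,0,-0.002],[0,0,-0.004],[0,0,-0.006],[0,0,-0.008],[0,0,-0.008]],"rotation":[[0,0,0],[0,0,0],[0,0,0],[0,0,0],[0,0,0]]}'; python3 -c "
from h import *
o=get_obs();print(o['moment'],o['contact_force'])
s=cap('side');t=cap('top')
cv2.imwrite('pics/l1.png',np.hstack([cv2.resize(t['pixels'][120:270,240:440],None,fx=2,fy=2),cv2.resize(s['pixels'][170:320,220:420],None,fx=2,fy=2)])[:,:,::-1])"
```

```text
time: 3.9
tool_pos: [624.1, -46.6, 33.6]
tcp_rot: [-3.141, -0.0, 1.514]
contact_force: [-1.1, -1.0, -0.6]
grip_width: 19.5
finger_force: 30.0
time: 4.53
tool_pos: [624.3, -46.6, 41.9]
tcp_rot: [3.141, -0.0, 1.514]
contact_force: [0.3, -1.0, -5.1]
grip_width: 20.0
finger_force: 30.0
[-4.08769689e-01  1.96273678e-01  1.08141473e-04] [ 0.3158732  -0.96154887 -5.1280124 ]
```

View pics/l1.png

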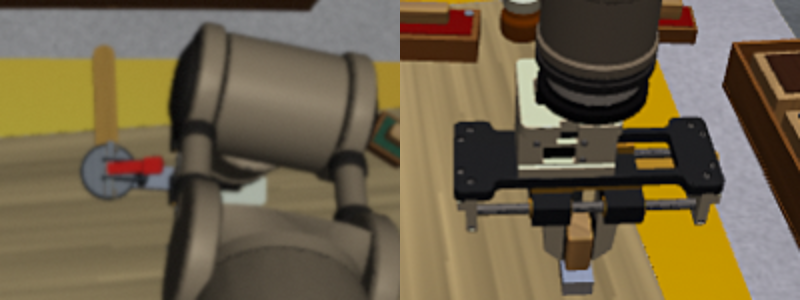

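Side panel: the bevel hangs in the gripper with the grip at (578,240); blade and disc unchanged in the top panel (disc (108,170)). The full ~5 N is carried, so a gentle carry works.

```bash
python3 -c "
from h import *
q=O+24*ax-158*ay; to(q[0],q[1],42,1.648)"
```

```text
from [624.2 -46.5  41.7] rpy [ 3.1416e+00 -1.0000e-04  1.5138e+00] t 4.62 -> dp [0.1471, -0.1697, -0.0003] rot [0.0, -0.0001, -0.1342]
```

```bash
python3 -m pendant '{"dp":[[0.002,-0.002,0],[0.007,-0.008,0],[0.015,-0.017,0],[0.026,-0.030,0],[0.038,-0.044,0],[0.050,-0.058,0],[0.062,-0.072,0],[0.074,-0.085,0]],"rotation":[[0,0,0],[0,0,-0.005],[0,0,-0.012],[0,0,-0.022],[0,0,-0.033],[0,0,-0.044],[0,0,-0.055],[0,0,-0.067]]}'; python3 -c "
from h import *
q=O+24*ax-158*ay; to(q[0],q[1],42,1.648)"
```

```text
time: 5.62
tool_pos: [542.5, 33.2, 41.9]
tcp_rot: [-3.142, -0.0, 1.582]
contact_force: [-0.4, 0.4, -5.8]
grip_width: 19.8
finger_force: 30.0
from [542.5  33.2  41.9] rpy [-3.1415e+00 -2.0000e-04  1.5818e+00] t 5.62 -> dp [0.0777, -0.0786, -0.0001] rot [-0.0, -0.0002, -0.0662]
```

```bash
python3 -m pendant '{"dp":[[0.012,-0.012,0],[0.024,-0.024,0],[0.036,-0.036,0],[0.048,-0.048,0],[0.059,-0.060,0],[0.068,-0.069,0],[0.075,-0.076,0],[0.0777,-0.0786,0]],"rotation":[[0,0,-0.01],[0,0,-0.02],[0,0,-0.03],[0,0,-0.04],[0,0,-0.05],[0,0,-0.058],[0,0,-0.064],[0,0,-0.0662]]}'; python3 -m pendant '{"dp":[[0,0,0],[0,0,0.003],[0,0,0.005],[0,0,0.007],[0,0,0.0075]],"rotation":[[0,0,0],[0,0,0],[0,0,0],[0,0,0],[0,0,0]]}';  python3 -c "
from h import *
s=cap('side');t=cap('top')
cv2.imwrite('pics/c1.png',np.hstack([cv2.resize(t['pixels'][180:330,140:340],None,fx=2,fy=2),cv2.resize(s['pixels'][150:300,160:360],None,fx=2,fy=2)])[:,:,::-1])"
```

```text
time: 6.62
tool_pos: [463.9, 109.5, 41.7]
tcp_rot: [3.142, -0.0, 1.648]
contact_force: [0.2, 0.4, -4.9]
grip_width: 20.0
finger_force: 30.0
time: 7.25
tool_pos: [464.2, 109.0, 34.0]
tcp_rot: [-3.141, -0.0, 1.647]
contact_force: [-0.3, 0.1, -4.5]
grip_width: 19.9
finger_force: 30.0
```

View pics/c1.png

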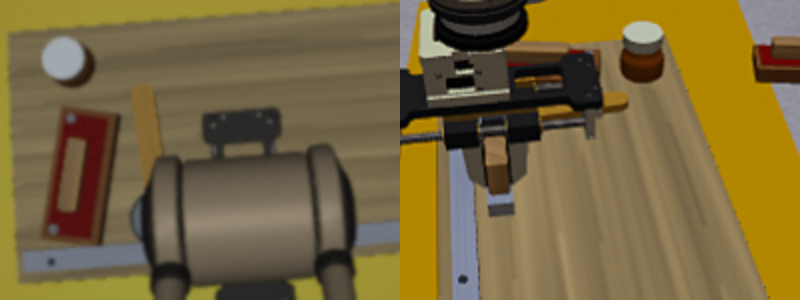

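Top panel: blade tip at (145,88) leans slightly left, free of the block's corner (118,115); side panel shows the stock end at (500,205), clear of the rail. Now down to the board and towards the rail.

```bash
python3 -m pendant '{"dp":[[0,0,0.0008],[0,-0.002,0.0008],[0,-0.004,0.0008],[0,-0.006,0.0008],[0,-0.008,0.0008],[0,-0.009,0.0008]],"rotation":[[0,0,0],[0,0,0],[0,0,0],[0,0,0],[0,0,0],[0,0,0]]}'; for i in 1; do python3 -m pendant '{"dp":[[0,-0.0007,0],[0,-0.0014,0],[0,-0.002,0]],"rotation":[[0,0,0],[0,0,0],[0,0,0]]}'; python3 -m pendant '{"dp":[[0,-0.0005,0],[0,-0.001,0]],"rotation":[[0,0,0],[0,0,0]]}'; done
```

```text
time: 8.1
tool_pos: [455.4, 108.5, 33.6]
tcp_rot: [3.141, -0.0, 1.647]
contact_force: [1.5, 0.8, -1.9]
grip_width: 19.9
finger_force: 30.0
time: 8.48
tool_pos: [453.5, 108.3, 33.6]
tcp_rot: [3.141, -0.0, 1.647]
contact_force: [2.2, 0.4, -0.4]
grip_width: 19.9
finger_force: 30.0
time: 8.72
tool_pos: [452.5, 108.2, 33.5]
tcp_rot: [3.141, -0.0, 1.647]
contact_force: [2.2, 0.2, -1.0]
grip_width: 20.3
finger_force: 30.0
```

```bash
for i in 1; do python3 -m pendant '{"dp":[[0,-0.0005,0],[0,-0.001,0]],"rotation":[[0,0,0],[0,0,0]]}'; done;  python3 -m pendant '{"dp":[[0,-0.0005,0],[0,-0.0005,0]],"rotation":[[0,0,0],[0,0,0]]}'; python3 -c "
from plant import get_obs
print(get_obs()['moment'])"
```

```text
time: 8.98
tool_pos: [452.0, 108.2, 33.6]
tcp_rot: [3.14, -0.0, 1.647]
contact_force: [6.1, 0.7, -2.4]
grip_width: 19.7
finger_force: 30.0
time: 9.22
tool_pos: [452.0, 108.2, 33.6]
tcp_rot: [3.139, -0.0, 1.647]
contact_force: [6.5, 1.3, -2.3]
grip_width: 19.9
finger_force: 30.0
[ 0.06458775 -0.99397655  0.01767134]
```

```bash
python3 -m pendant '{"dp":[[0.003,0,0],[0.008,0,0],[0.013,0,0],[0.018,0,0],[0.023,0,0],[0.028,0,0],[0.033,0,0],[0.036,0,0]],"rotation":[[0,0,0],[0,0,0],[0,0,0],[0,0,0],[0,0,0],[0,0,0],[0,0,0],[0,0,0]]}'; python3 -m pendant '{"dp":[[0.002,0,0],[0.004,0,0],[0.006,0,0],[0.007,0,0]],"rotation":[[0,0,0],[0,0,0],[0,0,0],[0,0,0]]}';python3 -c "
from h import *
s=cap('side');t=cap('top')
cv2.imwrite('pics/c2.png',np.hstack([cv2.resize(t['pixels'][200:320,150:290],None,fx=2.8,fy=2.8,interpolation=cv2.INTER_CUBIC),cv2.resize(s['pixels'][150:270,170:310],None,fx=2.8,fy=2.8,interpolation=cv2.INTER_CUBIC)])[:,:,::-1])"
```

```text
time: 10.22
tool_pos: [449.3, 143.2, 33.7]
tcp_rot: [3.139, 0.001, 1.648]
contact_force: [6.2, -6.2, 0.1]
grip_width: 19.9
finger_force: 30.0
time: 10.72
tool_pos: [448.7, 150.1, 33.7]
tcp_rot: [3.139, 0.001, 1.648]
contact_force: [6.5, -6.1, -0.5]
grip_width: 19.7
finger_force: 30.0
```

View pics/c2.png

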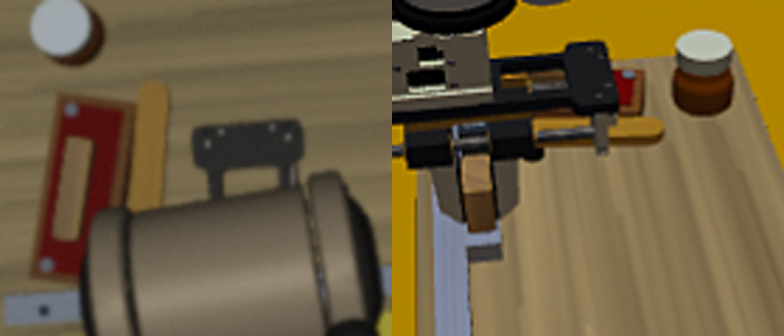

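Top panel: the blade (tip (152,90)) is beside the block's right face and almost parallel to it, small gap near the hinge end. Continue in small steps.

```bash
P='python3 -m pendant'; python3 -m pendant '{"dp":[[0.001,0,0],[0.002,0,0],[0.003,0,0],[0.004,0,0]],"rotation":[[0,0,0],[0,0,0],[0,0,0],[0,0,0]]}' | sed -n 2,4p; python3 -m pendant '{"dp":[[0.0007,0,0],[0.0014,0,0]],"rotation":[[0,0,0],[0,0,0]]}'| sed -n 2,4p
```

```text
tool_pos: [448.5, 154.0, 33.7]
tcp_rot: [3.139, 0.001, 1.648]
contact_force: [6.4, -6.9, -0.8]
tool_pos: [448.3, 155.4, 33.7]
tcp_rot: [3.139, 0.001, 1.648]
contact_force: [5.6, -5.6, 0.2]
```

```bash
python3 -m pendant '{"dp":[[0.0006,0,0],[0.0012,0,0]],"rotation":[[0,0,0],[0,0,0]]}'| sed -n 2,4p
```

```text
tool_pos: [448.2, 156.6, 33.7]
tcp_rot: [3.139, 0.001, 1.648]
contact_force: [7.0, -5.5, -0.3]
```

```bash
python3 -m pendant '{"dp":[[0.0006,0,0],[0.0012,0,0]],"rotation":[[0,0,0],[0,0,0]]}'| sed -n 2,4p;  python3 -m pendant '{"dp":[[0.0005,0,0],[0.001,0,0]],"rotation":[[0,0,0],[0,0,0]]}'| sed -n 2,4p
```

```text
tool_pos: [448.1, 157.8, 33.7]
tcp_rot: [3.139, 0.001, 1.648]
contact_force: [6.3, -6.4, 0.4]
tool_pos: [448.1, 158.8, 33.7]
tcp_rot: [3.139, 0.001, 1.648]
contact_force: [6.0, -6.6, 0.4]
```

```bash
python3 -m pendant '{"dp":[[0.0005,0,0],[0.001,0,0]],"rotation":[[0,0,0],[0,0,0]]}'| sed -n 2,4p;  python3 -m pendant '{"dp":[[0.0005,0,0],[0.0008,0,0]],"rotation":[[0,0,0],[0,0,0]]}'| sed -n 2,4p
```

```text
tool_pos: [448.0, 159.8, 33.7]
tcp_rot: [3.139, 0.001, 1.648]
contact_force: [6.7, -6.9, 0.5]
tool_pos: [447.9, 159.9, 33.7]
tcp_rot: [3.139, 0.003, 1.648]
contact_force: [6.7, -12.6, 1.8]
```

Contact with the block: force rose from 6.7 to 12.6 N, at about the computed corner pose. Release, rise and shift above the lever.

```bash
python3 -m pendant '{"dp":[[0,0,0],[0,0,0],[0,0,0],[0,0,0],[0,0,0],[0,0,0]],"rotation":[[0,0,0],[0,0,0],[0,0,0],[0,0,0],[0,0,0],[0,0,0]]}' 0.06; python3 -m pendant '{"dp":[[0,0,-0.01],[0,0,-0.04],[0,0,-0.08],[0,0,-0.11],[0,0,-0.11]],"rotation":[[0,0,0],[0,0,0],[0,0,0],[0,0,0],[0,0,0]]}' | head -4; python3 -m pendant '{"dp":[[0,-0.05,0],[0,-0.1,-0.02],[0,-0.15,-0.04],[0,-0.15,-0.04],[0,-0.15,-0.04]],"rotation":[[0,0,0],[0,0,0],[0,0,0],[0,0,0],[0,0,0]]}' 0| head -4; python3 -c "
from h import *
s=cap('side');t=cap('top')
cv2.imwrite('pics/c3.png',np.hstack([cv2.resize(t['pixels'][200:320,150:290],None,fx=2.8,fy=2.8,interpolation=cv2.INTER_CUBIC),cv2.resize(s['pixels'][150:270,170:310],None,fx=2.8,fy=2.8,interpolation=cv2.INTER_CUBIC)])[:,:,::-1])"
```

```text
time: 13.58
tool_pos: [446.6, 161.6, 33.4]
tcp_rot: [-3.142, -0.0, 1.647]
contact_force: [0.3, 0.1, 0.3]
grip_width: 60.4
finger_force: 0.0
time: 14.2
tool_pos: [448.1, 161.8, 146.1]
tcp_rot: [3.136, -0.001, 1.647]
contact_force: [-1.2, -0.1, -0.3]
time: 14.82
tool_pos: [297.7, 150.2, 183.3]
tcp_rot: [3.141, -0.0, 1.647]
contact_force: [0.4, -0.1, 0.7]
```

View pics/c3.png

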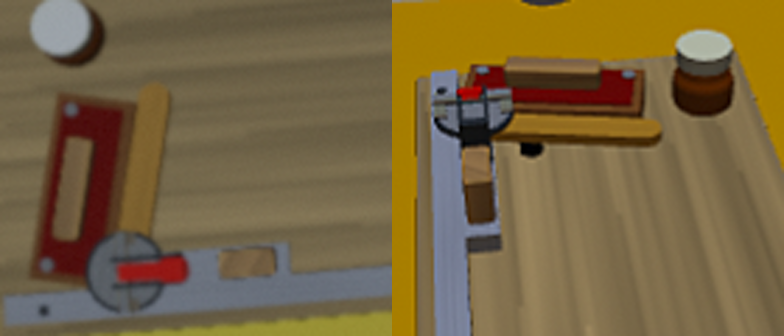

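The bevel sits in the corner: disc at (123,271), blade running up along the block's right face to (153,92), stock along the rail, grip top (246,263). Check the angles numerically and the press point.

```bash
cat >> h.py <<'E'
def line_dir(w):
    vx,vy,x0,y0=cv2.fitLine(w[:,:2].astype(np.float32),cv2.DIST_HUBER,0,.01,.01).ravel(); 
    if vx<0: vx,vy=-vx,-vy
    return np.arctan2(vy,vx),(float(x0),float(y0))
def blade(c,box):
    h=hsv(c);H,S,V=[h[:,:,i].astype(int) for i in range(3)]
    m=(abs(H-17)<5)&(S>125)&(V>90); z=np.zeros_like(m);u0,v0,u1,v1=box; z[v0:v1,u0:u1]=m[v0:v1,u0:u1]
    b=max(blobs(z),key=lambda q:q[1]); v,u=np.nonzero(b[2]); return b,np.c_[u,v]
E
python3 - <<'E'
from h import *
t=cap("top")
b,p=blade(t,(190,225,215,285)); print(b[:2],p.min(0),p.max(0))
# mid line per row
r=np.array([[p[p[:,1]==v,0].mean(),v] for v in range(p[:,1].min()+6,p[:,1].max()-2)])
print("blade",line_dir(onz(t,r,38)),(np.bincount(p[:,1])[p[:,1].min():]).tolist())
h=hsv(t);H,S,V=[h[:,:,i].astype(int) for i in range(3)]
red=((H<6)|(H>172))&(S>170)&(V>50)
bb=[q for q in blobs(red,100) if 160<q[0][0]<200 and q[0][1]>220][0]; v,u=np.nonzero(bb[2])
e=np.array([[u[v==k].max()+.5,k] for k in range(v.min()+6,v.max()-6)]); print("red right edge",line_dir(onz(t,e,42)))
e=np.array([[u[v==k].min()-.5,k] for k in range(v.min()+6,v.max()-6)]); print("red left edge",line_dir(onz(t,e,42)))
lv=[(q[0],q[1]) for q in blobs(red,20) if q[0][1]>270]; print("lever",lv)
I=t["pixels"].astype(float)
print("disc",onz(t,[[150+123/2.8-.3,200+271/2.8-.3]],47.5),"grip",onz(t,[[150+246/2.8-.3,200+262/2.8-.3]],68))
q=np.array([447.5,162.9])+ay*51; print(q); to(q[0],q[1],104,1.648)
E
```

```text
([201.3, 256.5], 636) [192 230] [210 283]
blade (np.float32(-0.14371112), (520.6043090820312, 239.21409606933594)) [6, 8, 10, 11, 12, 12, 12, 13, 12, 13, 13, 12, 12, 12, 12, 12, 13, 12, 12, 12, 12, 12, 13, 12, 12, 12, 12, 12, 13, 13, 12, 12, 12, 12, 13, 13, 12, 13, 12, 12, 13, 13, 13, 12, 12, 12, 13, 13, 13, 12, 12, 12, 6, 3]
red right edge (np.float32(-0.15116805), (506.8647155761719, 262.5906677246094))
red left edge (np.float32(-0.13023347), (500.6041564941406, 308.6347961425781))
lever [([205.4, 296.3], 152)]
disc [[441.24557144 251.93685149  47.5       ]] grip [[448.4324663  160.65854346  68.        ]]
[443.57687938 213.74888519]
from [297.8 150.1 182.8] rpy [-3.1405e+00  1.0000e-04  1.6466e+00] t 14.97 -> dp [0.0525, 0.1503, 0.0786] rot [-0.0011, 0.0001, -0.0014]
```

```bash
python3 -m pendant '{"dp":[[0.02,0.05,0.01],[0.04,0.10,0.03],[0.0515,0.151,0.05],[0.0515,0.151,0.074],[0.0515,0.151,0.074],[0.0515,0.151,0.074]],"rotation":[[0,0,0],[0,0,0],[0,0,0],[0,0,0],[0,0,0],[0,0,0]]}' 0; python3 -c "
from h import *
to(444.1,212.3,95,1.648)"
```

```text
time: 15.72
tool_pos: [443.8, 212.9, 109.6]
tcp_rot: [-3.141, -0.0, 1.647]
contact_force: [-0.3, -0.0, 0.1]
grip_width: 0.6
finger_force: 0.0
from [443.8 212.9 109.6] rpy [-3.1413 -0.      1.6467] t 15.72 -> dp [-0.0006, 0.0002, 0.0146] rot [-0.0003, -0.0, -0.0013]
```

```bash
python3 -m pendant '{"dp":[[0,0,0.004],[0,0,0.008],[-0.001,0,0.012],[-0.002,0,0.016]],"rotation":[[0,0,0],[0,0,0],[0,0,0],[0,0,0]]}'|sed -n 2,4p; python3 -m pendant '{"dp":[[-0.001,0,0.002],[-0.002,0,0.004],[-0.003,0,0.006],[-0.004,0,0.008],[-0.0045,0,0.010],[-0.005,0,0.012]],"rotation":[[0,0,0],[0,0,0],[0,0,0],[0,0,0],[0,0,0],[0,0,0]]}' | sed -n 2,4p
```

```text
tool_pos: [444.0, 210.9, 93.4]
tcp_rot: [3.141, -0.0, 1.647]
contact_force: [0.3, 0.2, 0.4]
tool_pos: [444.4, 205.8, 81.5]
tcp_rot: [3.141, 0.0, 1.647]
contact_force: [-0.9, -1.8, 5.1]
```

```bash
python3 -m pendant '{"dp":[[-0.001,0,0.0025],[-0.002,0,0.005],[-0.003,0,0.0075],[-0.004,0,0.010],[-0.0045,0,0.0125],[-0.005,0,0.015]],"rotation":[[0,0,0],[0,0,0],[0,0,0],[0,0,0],[0,0,0],[0,0,0]]}'|sed -n 2,4p;  python3 -m pendant '{"dp":[[0,0,0.001],[0,0,0.002],[0,0,0.003],[0,0,0.004]],"rotation":[[0,0,0],[0,0,0],[0,0,0],[0,0,0]]}'|sed -n 2,4p
```

```text
tool_pos: [444.7, 201.4, 66.3]
tcp_rot: [3.141, -0.001, 1.647]
contact_force: [-1.0, 4.0, 5.7]
tool_pos: [444.8, 201.3, 63.7]
tcp_rot: [3.141, -0.001, 1.647]
contact_force: [-6.2, 2.1, 25.6]
```

The stop was reached at z≈63.7 mm with a force rise to 25 N. Back off and check lever and blade by numbers.

```bash
python3 -m pendant '{"dp":[[0,0,-0.01],[0,0,-0.05],[0,-0.03,-0.09],[-0.02,-0.09,-0.1],[-0.04,-0.15,-0.1],[-0.04,-0.15,-0.1]],"rotation":[[0,0,0],[0,0,0],[0,0,0],[0,0,0],[0,0,0],[0,0,0]]}'|sed -n 2,4p; python3 - <<'E'
from h import *
t=cap("top");s=cap("side")
b,p=blade(t,(190,225,215,285)); print(b[:2])
r=np.array([[p[p[:,1]==v,0].mean(),v] for v in range(p[:,1].min()+6,p[:,1].max()-2)])
print("blade",line_dir(onz(t,r,38)))
for c,n in ((t,"t"),(s,"s")):
    h=hsv(c);H,S,V=[h[:,:,i].astype(int) for i in range(3)]
    red=((H<6)|(H>172))&(S>170)&(V>50)
    print(n,[(q[0],q[1],np.array(np.nonzero(q[2])).min(1).tolist(),np.array(np.nonzero(q[2])).max(1).tolist()) for q in blobs(red,10)])
print("expected pad locked px", proj(t,[*(np.array([448,161.5])+ay*38),63]),proj(s,[*(np.array([448,161.5])+ay*38),63]), "raised",proj(t,[*(np.array([448,161.5])+ay*51),95]),proj(s,[*(np.array([448,161.5])+ay*51),95]))
E
```

```text
tool_pos: [293.4, 148.1, 161.6]
tcp_rot: [-3.138, 0.001, 1.647]
contact_force: [1.1, 1.6, 0.4]
([201.3, 256.6], 636)
blade (np.float32(-0.14250162), (521.6265869140625, 238.96453857421875))
t [([375.1, 93.9], 487, [84, 363], [103, 388]), ([176.8, 139.0], 258, [125, 166], [150, 186]), ([180.1, 265.9], 741, [238, 164], [298, 193]), ([218.3, 295.0], 69, [292, 213], [298, 223]), ([201.6, 296.4], 62, [294, 195], [299, 208])]
s [([116.6, 71.2], 43, [67, 108], [73, 125]), ([352.5, 178.6], 144, [173, 339], [182, 366]), ([204.7, 177.8], 65, [174, 199], [181, 210]), ([237.7, 182.6], 282, [175, 213], [187, 255]), ([198.3, 187.2], 54, [183, 195], [192, 201]), ([198.7, 198.1], 67, [195, 194], [202, 203]), ([486.0, 319.9], 1025, [302, 463], [338, 510])]
expected pad locked px [[218.44585867 294.90950678]] [[198.96310594 197.81885374]] raised [[210.00166385 296.08423327]] [[197.16315374 180.8968541 ]]
```

Lever pad now lies at its locked pixels in both views and the blade angle is unchanged (-0.143). Regrasp.

```bash
python3 -c "
from h import *
to(448.2,158.8,110,1.648)"
```

```text
from [298.3 149.4 162.7] rpy [3.1403e+00 1.0000e-04 1.6467e+00] t 19.07 -> dp [-0.002, 0.1501, 0.0529] rot [0.0013, 0.0001, -0.0013]
```

```bash
python3 -m pendant '{"dp":[[-0.002,0.05,0.01],[-0.002,0.1,0.03],[-0.002,0.15,0.053],[-0.002,0.15,0.053],[-0.002,0.15,0.053]],"rotation":[[0,0,0],[0,0,0],[0,0,0],[0,0,0],[0,0,0]]}' 0.06;  python3 -c "
from h import *
to(448.2,158.8,33.6,1.648)"
```

```text
time: 19.7
tool_pos: [447.7, 159.1, 108.7]
tcp_rot: [-3.14, 0.0, 1.647]
contact_force: [-0.6, -0.1, 0.0]
grip_width: 46.1
finger_force: 0.0
from [447.7 159.1 108.7] rpy [-3.1397e+00  2.0000e-04  1.6470e+00] t 19.7 -> dp [-0.0003, 0.0006, 0.0751] rot [-0.0019, 0.0002, -0.001]
```

```bash
python3 -m pendant '{"dp":[[0,0.0004,0.01],[0,0.0004,0.035],[0,0.0004,0.06],[0,0.0004,0.075],[0,0.0004,0.075]],"rotation":[[0,0,0],[0,0,0],[0,0,0],[0,0,0],[0,0,0]]}' 0.06|sed -n 2,5p; python3 -m pendant '{"dp":[[0,0,0],[0,0,0],[0,0,0],[0,0,0],[0,0,0],[0,0,0],[0,0,0]],"rotation":[[0,0,0],[0,0,0],[0,0,0],[0,0,0],[0,0,0],[0,0,0],[0,0,0]]}' 0.01
```

```text
tool_pos: [447.1, 159.1, 34.1]
tcp_rot: [-3.14, 0.0, 1.647]
contact_force: [1.1, -0.5, 0.4]
grip_width: 59.6
time: 21.2
tool_pos: [448.3, 159.1, 34.5]
tcp_rot: [3.141, -0.0, 1.647]
contact_force: [-0.2, -0.5, 2.7]
grip_width: 19.9
finger_force: 30.0
```

```bash
python3 -m pendant '{"dp":[[-0.002,0.001,0],[-0.005,0.002,-0.002],[-0.009,0.004,-0.008],[-0.013,0.006,-0.018],[-0.018,0.009,-0.030],[-0.024,0.012,-0.042],[-0.030,0.013,-0.051],[-0.034,0.013,-0.055]],"rotation":[[0,0,0],[0,0,0],[0,0,0],[0,0,0],[0,0,0],[0,0,0],[0,0,0],[0,0,0]]}'; python3 -c "
from h import *
o=get_obs();print(o['moment'])
to(495,-301.4,89,1.648)"
```

```text
time: 22.2
tool_pos: [464.2, 125.8, 90.2]
tcp_rot: [3.14, -0.0, 1.647]
contact_force: [-0.4, 0.0, -5.4]
grip_width: 20.1
finger_force: 30.0
[-0.33798847  0.13579494  0.05447183]
from [464.2 125.8  90.2] rpy [ 3.1404e+00 -1.0000e-04  1.6466e+00] t 22.2 -> dp [-0.4283, -0.0016, 0.0012] rot [0.0012, -0.0001, -0.0014]
```

```bash
python3 -m pendant '{"dp":[[-0.008,0,0],[-0.022,0,0],[-0.042,0,0],[-0.066,0,0],[-0.092,0,0],[-0.118,0,0],[-0.144,0,0],[-0.170,0,0]],"rotation":[[0,0,0],[0,0,0],[0,0,0],[0,0,0],[0,0,0],[0,0,0],[0,0,0],[0,0,0]]}'|sed -n 2,5p; python3 -m pendant '{"dp":[[-0.026,0,0],[-0.052,0,0],[-0.078,0,0],[-0.104,0,0],[-0.130,0,0],[-0.156,0,0],[-0.182,0,0],[-0.208,0,0]],"rotation":[[0,0,0],[0,0,0],[0,0,0],[0,0,0],[0,0,0],[0,0,0],[0,0,0],[0,0,0]]}'|sed -n 2,5p; python3 -c "
from h import *
o=get_obs();print(o['moment'])
to(495,-301.4,89,1.648)
s=cap('side');t=cap('top')
h=hsv(t);H,S,V=[h[:,:,i].astype(int) for i in range(3)]
print([(q[0],q[1]) for q in blobs(((H<6)|(H>172))&(S>170)&(V>50),10)])
b,p=blade(t,(300,120,480,290)); print(b[:2],p.min(0),p.max(0))
r=np.array([[p[p[:,1]==v,0].mean(),v] for v in range(p[:,1].min()+6,p[:,1].max()-2)])
print('blade',line_dir(onz(t,r,93)))
"
```

```text
tool_pos: [476.4, -44.8, 89.0]
tcp_rot: [-3.141, -0.0, 1.647]
contact_force: [0.4, 0.3, -5.3]
grip_width: 20.2
tool_pos: [491.9, -252.2, 88.8]
tcp_rot: [-3.141, -0.0, 1.647]
contact_force: [-0.1, -0.1, -4.9]
grip_width: 20.0
[-0.3214444   0.06731814  0.00632488]
from [ 491.9 -252.2   88.8] rpy [-3.1409e+00 -5.0000e-04  1.6466e+00] t 24.2 -> dp [-0.0493, -0.0006, -0.0002] rot [-0.0006, -0.0005, -0.0014]
[([375.1, 93.9], 489), ([176.8, 139.1], 259), ([180.3, 267.9], 804), ([429.4, 270.0], 78), ([413.2, 271.6], 82)]
([403.7, 231.1], 624) [396 204] [411 258]
blade (np.float32(-0.13963895), (566.425537109375, -174.81552124023438))
```

```bash
python3 -m pendant '{"dp":[[-0.018,0,0],[-0.034,0,0],[-0.045,0,0],[-0.049,0,0],[-0.049,0,0.008],[-0.049,0,0.018],[-0.049,0,0.028],[-0.049,0,0.034]],"rotation":[[0,0,0],[0,0,0],[0,0,0],[0,0,0],[0,0,0],[0,0,0],[0,0,0],[0,0,0]]}'|sed -n 2,5p; python3 -c "
from h import *
t=cap('top')
print('small block near corner',onz(t,[[437,203],[422,190]],12).round(0))
b,p=blade(t,(300,120,480,290)); print(b[:2],p.min(0),p.max(0))
r=np.array([[p[p[:,1]==v,0].mean(),v] for v in range(p[:,1].min()+6,p[:,1].max()-2)])
print('blade',line_dir(onz(t,r,59)), onz(t,[r[0]],59))
h=hsv(t);H,S,V=[h[:,:,i].astype(int) for i in range(3)]
q=[q for q in blobs((abs(H-110)<12)&(S>140)&(V>60)) if q[0][1]>200]; 
for z in q: v,u=np.nonzero(z[2]); print(z[:2],u.min(),u.max(),v.min(),v.max()); w=onz(t,np.c_[u,v],41); print(line_dir(w), w[:,1].min(),w[w[:,1].argmin()])
to(495,-301.4,34,1.648)
"
```

```text
tool_pos: [496.0, -299.0, 54.3]
tcp_rot: [-3.141, -0.001, 1.647]
contact_force: [-0.6, 0.0, -5.4]
grip_width: 20.0
small block near corner [[ 642. -285.   12.]
 [ 672. -251.   12.]]
([418.0, 231.3], 543) [411 205] [424 256]
blade (np.float32(-0.13466291), (570.875732421875, -218.0030975341797)) [[ 615.76770675 -224.08158887   59.        ]]
([380.0, 258.4], 421) 357 399 239 281
(np.float32(-0.82442075), (513.3734130859375, -133.49124145507812)) -181.35577889438042 [ 551.49246159 -181.35577889   41.        ]
from [ 495.8 -298.9   53.8] rpy [-3.1400e+00 -1.5000e-03  1.6473e+00] t 25.35 -> dp [-0.0025, -0.0009, 0.0198] rot [-0.0015, -0.0015, -0.0007]
```

```bash
python3 -m pendant '{"dp":[[0,0,0.008],[0,0,0.014],[0,0,0.018],[0,0,0.0195],[0,0,0.0200],[0,0,0.0203]],"rotation":[[0,0,0],[0,0,0],[0,0,0],[0,0,0],[0,0,0],[0,0,0]]}'|sed -n 2,5p; python3 -m pendant '{"dp":[[0,-0.003,0],[0,-0.006,0],[0,-0.008,0],[0,-0.009,0]],"rotation":[[0,0,0],[0,0,0],[0,0,0],[0,0,0]]}'|sed -n 2,5p;python3 -m pendant '{"dp":[[0,-0.0005,0],[0,-0.001,0]],"rotation":[[0,0,0],[0,0,0]]}'|sed -n 2,5p
```

```text
tool_pos: [496.3, -299.6, 35.3]
tcp_rot: [3.141, 0.0, 1.647]
contact_force: [-0.0, 0.2, -3.4]
grip_width: 19.7
tool_pos: [487.4, -300.4, 35.3]
tcp_rot: [3.141, 0.0, 1.647]
contact_force: [1.6, -0.5, -3.0]
grip_width: 19.9
tool_pos: [486.6, -300.4, 35.2]
tcp_rot: [3.141, 0.0, 1.647]
contact_force: [2.3, -0.5, -1.8]
grip_width: 19.8
```

```bash
python3 -m pendant '{"dp":[[0,-0.001,0.0006],[0,-0.002,0.0006],[0,-0.0025,0.0006]],"rotation":[[0,0,0],[0,0,0],[0,0,0]]}'|sed -n 2,5p;python3 -m pendant '{"dp":[[0,-0.0005,0],[0,-0.001,0]],"rotation":[[0,0,0],[0,0,0]]}'|sed -n 2,5p
```

```text
tool_pos: [484.3, -300.7, 34.9]
tcp_rot: [3.14, 0.001, 1.647]
contact_force: [2.6, -0.3, 2.9]
grip_width: 19.7
tool_pos: [483.3, -300.8, 34.8]
tcp_rot: [3.14, 0.001, 1.647]
contact_force: [4.7, 0.4, 2.2]
grip_width: 19.5
```

```bash
python3 -m pendant '{"dp":[[0,-0.0005,-0.0003],[0,-0.001,-0.0003]],"rotation":[[0,0,0],[0,0,0]]}'|sed -n 2,5p;python3 -m pendant '{"dp":[[0,0,0],[0.003,0,0],[0.007,0,0],[0.012,0,0],[0.017,0,0],[0.022,0,0],[0.027,0,0],[0.031,0,0]],"rotation":[[0,0,0],[0,0,0],[0,0,0],[0,0,0],[0,0,0],[0,0,0],[0,0,0],[0,0,0]]}'|sed -n 2,5p; python3 -c "
from h import *
to(*(np.array([466,-85])-117.5*ay),34.5,1.648)"
```

```text
tool_pos: [483.1, -300.7, 34.9]
tcp_rot: [3.139, 0.001, 1.647]
contact_force: [9.3, 1.7, -0.8]
grip_width: 19.7
tool_pos: [480.9, -272.1, 35.6]
tcp_rot: [3.138, 0.005, 1.648]
contact_force: [4.1, -7.5, 0.2]
grip_width: 20.0
from [ 480.9 -272.1   35.6] rpy [3.1383 0.0052 1.6481] t 28.73 -> dp [0.0702, -0.0005, 0.0007] rot [0.0033, 0.0052, 0.0001]
```

```bash
cat > chk.py <<'E'
from h import *
t=cap('top'); o=get_obs(); print(o["contact_force"].round(1),o["moment"].round(2),o["tool_pos"].round(1))
b,p=blade(t,(300,120,480,290))
r=np.array([[p[p[:,1]==v,0].mean(),v] for v in range(p[:,1].min()+6,p[:,1].max()-2)])
a,_=line_dir(onz(t,r,38)); print('blade',b[:2],a, 'rel to board',a-.077)
h=hsv(t);H,S,V=[h[:,:,i].astype(int) for i in range(3)]
for z in [q for q in blobs((abs(H-110)<12)&(S>140)&(V>60)) if q[0][1]>200]:
    v,u=np.nonzero(z[2]); w=onz(t,np.c_[u,v],41); print('guide',z[:2],line_dir(w),(u.min(),u.max(),v.min(),v.max()))
print('red',[(q[0],q[1]) for q in blobs(((H<6)|(H>172))&(S>170)&(V>50),10) if q[0][1]>220])
E
python3 chk.py
```

```text
[ 5.  -5.1  0.4] [-0.89 -0.81 -0.03] [ 480.9 -271.6   35.6]
blade ([403.4, 239.3], 547) -0.13786003 rel to board -0.21486002
guide ([378.3, 257.0], 438) (np.float32(-0.75538176), (515.6482543945312, -130.32069396972656)) (np.int64(357), np.int64(396), np.int64(237), np.int64(281))
red [([180.2, 268.0], 802), ([427.5, 275.9], 69), ([411.9, 277.8], 75)]
```

```bash
python3 -m pendant '{"dp":[[0.003,0,0],[0.007,0,0],[0.011,0,0],[0.015,0,0],[0.019,0,0],[0.023,0,0],[0.027,0,0],[0.030,0,0]],"rotation":[[0,0,0],[0,0,0],[0,0,0],[0,0,0],[0,0,0],[0,0,0],[0,0,0],[0,0,0]]}'|sed -n 2,5p; python3 chk.py
```

```text
tool_pos: [478.6, -242.0, 35.6]
tcp_rot: [3.138, 0.005, 1.648]
contact_force: [5.7, -7.2, 1.1]
grip_width: 19.7
[ 5.7 -5.2  1.8] [-0.85 -0.87  0.01] [ 478.6 -241.7   35.5]
blade ([389.7, 240.8], 562) -0.14258839 rel to board -0.2195884
guide ([370.7, 251.3], 449) (np.float32(-0.47858337), (526.4928588867188, -115.42744445800781)) (np.int64(356), np.int64(384), np.int64(228), np.int64(281))
red [([180.3, 268.0], 806), ([413.6, 277.5], 70), ([398.1, 279.0], 74)]
```

```bash
python3 -m pendant '{"dp":[[0.003,0,0],[0.007,0,0],[0.011,0,0],[0.015,0,0],[0.019,0,0],[0.023,0,0],[0.026,0,0],[0.028,0,0]],"rotation":[[0,0,0],[0,0,0],[0,0,0],[0,0,0],[0,0,0],[0,0,0],[0,0,0],[0,0,0]]}'|sed -n 2,5p; python3 chk.py
```

```text
tool_pos: [476.5, -214.0, 35.5]
tcp_rot: [3.138, 0.005, 1.648]
contact_force: [5.4, -6.1, 1.3]
grip_width: 19.9
[ 5.4 -5.8  1.5] [-0.85 -0.81  0.02] [ 476.4 -213.8   35.5]
blade ([377.1, 242.0], 566) -0.1498091 rel to board -0.22680911
guide ([363.0, 249.0], 452) (np.float32(-0.2393757), (530.6668090820312, -100.35066223144531)) (np.int64(355), np.int64(372), np.int64(224), np.int64(280))
red [([180.3, 268.1], 807), ([400.6, 278.9], 68), ([384.9, 280.5], 77)]
```

```bash
python3 -m pendant '{"dp":[[0.002,0,0],[0.004,0,0],[0.006,0,0],[0.008,0,0]],"rotation":[[0,0,0],[0,0,0],[0,0,0],[0,0,0]]}'|sed -n 2,4p; python3 -m pendant '{"dp":[[0.0005,0,0],[0.001,0,0]],"rotation":[[0,0,0],[0,0,0]]}'|sed -n 2,4p; python3 chk.py
```

```text
tool_pos: [475.9, -206.1, 35.5]
tcp_rot: [3.138, 0.005, 1.648]
contact_force: [4.5, -6.4, 1.0]
tool_pos: [475.8, -205.1, 35.5]
tcp_rot: [3.138, 0.004, 1.648]
contact_force: [4.1, -5.8, 0.9]
[ 4.9 -7.1  1.6] [-0.96 -0.72 -0.01] [ 475.8 -205.1   35.5]
blade ([373.3, 242.3], 542) -0.1470207 rel to board -0.22402069
guide ([360.5, 247.4], 430) (np.float32(-0.18139896), (534.7915649414062, -95.68020629882812)) (np.int64(354), np.int64(368), np.int64(223), np.int64(280))
red [([180.4, 267.8], 802), ([396.4, 279.2], 71), ([380.6, 280.8], 73)]
```

```bash
python3 -m pendant '{"dp":[[0.0005,0,0],[0.001,0,0],[0.0015,0,0]],"rotation":[[0,0,0],[0,0,0],[0,0,0]]}'|sed -n 2,4p; python3 -m pendant '{"dp":[[0.0005,0,0],[0.001,0,0]],"rotation":[[0,0,0],[0,0,0]]}'|sed -n 2,4p
```

```text
tool_pos: [475.7, -203.7, 35.5]
tcp_rot: [3.138, 0.004, 1.648]
contact_force: [5.4, -6.7, 1.2]
tool_pos: [475.6, -202.7, 35.5]
tcp_rot: [3.138, 0.004, 1.648]
contact_force: [3.8, -6.2, -0.2]
```

```bash
python3 -m pendant '{"dp":[[0.0005,0,0],[0.001,0,0]],"rotation":[[0,0,0],[0,0,0]]}'|sed -n 2,4p; python3 chk.py
```

```text
tool_pos: [475.5, -201.7, 35.5]
tcp_rot: [3.138, 0.004, 1.648]
contact_force: [5.0, -6.4, 1.3]
[ 5.  -7.1  1.4] [-0.96 -0.74 -0.05] [ 475.5 -201.6   35.5]
blade ([371.8, 242.4], 528) -0.1383484 rel to board -0.2153484
guide ([359.6, 246.1], 403) (np.float32(-0.14087293), (538.2918701171875, -94.15254211425781)) (np.int64(354), np.int64(366), np.int64(223), np.int64(274))
red [([180.2, 268.0], 806), ([394.8, 279.4], 72), ([378.8, 281.0], 73)]
```

```bash
python3 -m pendant '{"dp":[[0.0005,0,0],[0.001,0,0]],"rotation":[[0,0,0],[0,0,0]]}'|sed -n 2,4p;python3 -m pendant '{"dp":[[0.0004,0,0],[0.0008,0,0]],"rotation":[[0,0,0],[0,0,0]]}'|sed -n 2,4p
```

```text
tool_pos: [475.5, -201.3, 35.6]
tcp_rot: [3.138, 0.006, 1.648]
contact_force: [3.5, -10.7, 0.7]
tool_pos: [475.5, -201.2, 35.7]
tcp_rot: [3.138, 0.007, 1.649]
contact_force: [2.2, -12.0, 2.0]
```

```bash
python3 -m pendant '{"dp":[[0,0,0],[0,0,0],[0,0,0],[0,0,0],[0,0,0],[0,0,0]],"rotation":[[0,0,0],[0,0,0],[0,0,0],[0,0,0],[0,0,0],[0,0,0]]}' 0.06 | sed -n 2,5p; python3 -m pendant '{"dp":[[0,0,-0.01],[0,0,-0.04],[0,0,-0.08],[0,-0.05,-0.12],[0,-0.1,-0.13],[0,-0.15,-0.13],[0,-0.15,-0.13]],"rotation":[[0,0,0],[0,0,0],[0,0,0],[0,0,0],[0,0,0],[0,0,0],[0,0,0]]}' | head -4; python3 chk.py; python3 -c "
from h import *
s=cap('side');t=cap('top')
cv2.imwrite('pics/f.png',np.hstack([cv2.resize(t['pixels'][205:305,330:450],None,fx=3.3,fy=3.3,interpolation=cv2.INTER_CUBIC),cv2.resize(s['pixels'][260:380,190:330][:100,:120],None,fx=3.3,fy=3.3,interpolation=cv2.INTER_CUBIC)])[:,:,::-1])"
```

```text
tool_pos: [473.9, -197.6, 34.8]
tcp_rot: [-3.142, -0.0, 1.647]
contact_force: [0.0, 1.2, -0.4]
grip_width: 59.9
time: 34.72
tool_pos: [322.0, -208.7, 165.6]
tcp_rot: [-3.142, 0.0, 1.644]
contact_force: [-0.5, -0.2, 0.2]
[0.1 0.1 0.7] [-0.12 -0.01 -0.04] [ 323.8 -209.4  165.7]
blade ([371.7, 242.0], 532) -0.12932906 rel to board -0.20632905
guide ([359.4, 245.9], 405) (np.float32(-0.13752252), (538.7742309570312, -93.85152435302734)) (np.int64(354), np.int64(366), np.int64(222), np.int64(274))
red [([180.3, 267.9], 810), ([394.7, 279.3], 70), ([378.9, 280.8], 74)]
```

View pics/f.png

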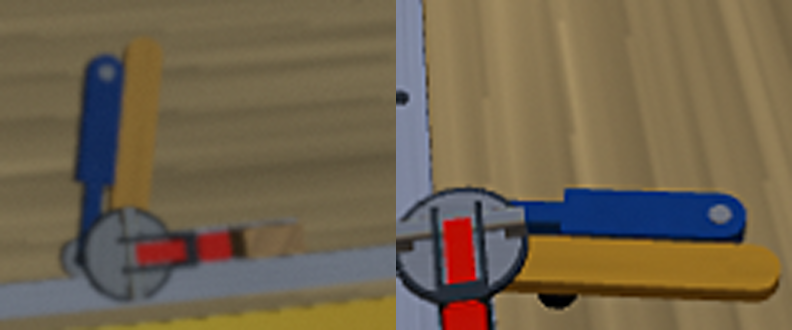

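Final view: guide (tip (105,72)) and blade (tip (142,48)) lie side by side, lever lying flat along the stock, stock against the rail. Numeric parallelism check by the edges.

```bash
python3 - <<'E'
from h import *
L=[]
for k in range(4):
    t=cap('top');h=hsv(t);H,S,V=[h[:,:,i].astype(int) for i in range(3)]
    g=[q for q in blobs((abs(H-110)<12)&(S>120)&(V>50)) if q[0][1]>200][0]; v,u=np.nonzero(g[2]); v0=v.min()
    m=np.array([[u[v==r].mean(),r] for r in range(v0+5,v0+34)]); wd=[int((v==r).sum()) for r in range(v0,v.max()+1)]
    b,p=blade(t,(300,120,480,290)); n=np.array([[p[p[:,1]==r,0].mean(),r] for r in range(p[:,1].min()+5,p[:,1].max()-3)])
    I=t["pixels"].astype(float); 
    def sub(rows,s): # subpixel boundary guide|blade (B-R sign change)
        out=[]
        for r in rows:
            d=I[r,355:385,2]-I[r,355:385,0]; i=np.argmax(d); 
            while d[i]>0: i+=1
            out.append((355+i-1+d[i-1]/(d[i-1]-d[i]),r))
        return np.array(out)
    L.append((line_dir(onz(t,m,41))[0],line_dir(onz(t,n,38))[0],line_dir(onz(t,sub(range(v0+6,v0+34),0),40))[0]))
print(np.mean(L,0),wd); 
gm=np.array(line_dir(onz(t,m,41))[1]); nm=np.array(line_dir(onz(t,n,38))[1]); a=-.14; print("centre-line distance",(nm-gm)@[-np.sin(a),np.cos(a)])
# grip/disc: stock vs rail
for nm_,uv,z in (("disc",[330+128/3.3-.35,205+253/3.3-.35],47.5),("grip",[330+272/3.3-.35,205+239/3.3-.35],68)):
    q=onz(t,[uv],z)[0]; print(nm_,q.round(1),"from rail",((q[:2]-[447.5,0])@ax).round(1))
E
```

```text
[-0.12829065 -0.12845452 -0.1323929 ] [3, 6, 8, 6, 5, 5, 7, 10, 11, 11, 11, 10, 10, 10, 10, 10, 10, 11, 11, 11, 11, 11, 10, 10, 10, 10, 10, 11, 11, 11, 11, 11, 10, 10, 10, 10, 11, 10, 8, 5, 5, 5, 5, 4, 4, 4, 5, 5, 5, 5, 4, 3, 2, 1]
centre-line distance -26.38138867288527
disc [ 469.3 -109.9   47.5] from rail 13.3
grip [ 476.4 -197.    68. ] from rail 13.7
```

```bash
cat > fine.py <<'E'
from h import *
import sys
def cent(ch,rows,u0f,w,bg):
    out=[]
    for r in rows:
        u0=u0f(r); x=np.arange(int(u0-w),int(u0+w)+1); q=np.clip(ch[r,x]-bg,0,None); out.append((q@x/q.sum(),r))
    return np.array(out)
def robust(c,m,z):
    w=onz(c,m,z); k=np.polyfit(w[:,0],w[:,1],1); e=w[:,1]-np.polyval(k,w[:,0]); g=abs(e)<2.5*e.std()+1e-6; k=np.polyfit(w[g,0],w[g,1],1)
    return np.arctan(k[0]),e[g].std(),k
def meas(t):
    I=cv2.GaussianBlur(t["pixels"].astype(np.float32),(3,3),0); RB=I[:,:,0]-I[:,:,2]; h=hsv(t);H,S,V=[h[:,:,i].astype(int) for i in range(3)]
    res={}
    b,p=blade(t,(185,120,480,290)) ; v0=p[:,1].min()
    bg=65
    ms=[]
    for r in range(v0+7,v0+44):
        x=p[p[:,1]==r,0]; a,bb=x.min()-3,x.max()+3; d=RB[r]; mid=int(x.mean())
        L=mid; lev=d[x.min()+3:x.max()-2].mean()
        def cross(s):
            base=min(d[x.min()-4 if s<0 else x.max()+4],60); l=(lev+max(base,0))/2; i=mid
            while d[i]>l: i+=s
            return i-s*(l-d[i])/(d[i-s]-d[i])
        ms.append((cross(-1),cross(1),r))
    ms=np.array(ms); 
    res["bladeL"],res["sL"],_=robust(t,ms[:,[0,2]],38); res["bladeR"],res["sR"],_=robust(t,ms[:,[1,2]],38)
    RG=I[:,:,0]-I[:,:,1]
    red=((H<6)|(H>172))&(S>170)&(V>50); g=[q for q in blobs(red,100) if 160<q[0][0]<200 and q[0][1]>220][0]; v,u=np.nonzero(g[2])
    for nm,s in (("blkL",-1),("blkR",1)):
        e=[]
        for r in range(v.min()+7,v.max()-7):
            x=u[v==r]; i=x.min()+2 if s<0 else x.max()-2; lev=RG[r,i]; o=RG[r,i+s*4]; l=(lev+o)/2
            while RG[r,i]>l: i+=s
            e.append((i-s*(l-RG[r,i])/(RG[r,i-s]-RG[r,i]),r))
        res[nm],res["s"+nm],_=robust(t,e,42)
    return {k:round(float(x),4) for k,x in res.items()}
if __name__=="__main__":
    for k in range(2): print(meas(cap("top")))
E
python3 fine.py
python3 - <<'E'
# same on an earlier stored look: corner picture c3 is only a crop; use lever centroids for stock yaw
from h import *
t=cap("top")
for nm,a,b in (("corner",[201.6,296.4],[218.3,295.0]),("now",[378.9,280.8],[394.7,279.3])):
    w=onz(t,[a,b],62); d=w[0]-w[1]; print(nm,"stock yaw",-np.arctan2(d[0],d[1]))
E
```

```text
{'bladeL': -0.1283, 'sL': 0.2709, 'bladeR': -0.1352, 'sR': 0.1035, 'blkL': -0.1254, 'sblkL': 0.7289, 'blkR': -0.1321, 'sblkR': 0.2448}
{'bladeL': -0.1278, 'sL': 0.2704, 'bladeR': -0.136, 'sR': 0.085, 'blkL': -0.1228, 'sblkL': 0.7184, 'blkR': -0.1318, 'sblkR': 0.2067}
corner stock yaw 0.08287189922403936
now stock yaw 0.0728357167019486
```

```bash
python3 - <<'E'
from fine import *
t=cap("top"); a=cv2.imread("pics/c3.png")[:,:392,::-1]
J=t["pixels"].copy(); J[200:320,150:290]=cv2.resize(a,(140,120),interpolation=cv2.INTER_AREA); J[200:300,320:]=J[250,300]
t2=dict(t); t2["pixels"]=J; print("corner",meas(t2))
print(chr(10).join(str((k,np.round(v,2).tolist() if not isinstance(v,float) else round(v,2))) for k,v in get_obs().items() if k in("time","contact_force","grip_width")))
E
python3 chk.py | grep guide
```

```text
corner {'bladeL': -0.1421, 'sL': 0.1967, 'bladeR': -0.1358, 'sR': 0.1123, 'blkL': -0.1261, 'sblkL': 0.7789, 'blkR': -0.1549, 'sblkR': 1.3284}
('time', 35.27)
('contact_force', [-0.22, 0.24, -0.11])
('grip_width', 59.92)
guide ([359.4, 246.0], 405) (np.float32(-0.13532946), (538.4921875, -93.82194519042969)) (np.int64(354), np.int64(366), np.int64(222), np.int64(274))
```

```bash
python3 - <<'E'
from h import *
t=cap("top"); I=t["pixels"]
for r in (228,234,240,246): 
    print(r,I[r,354:382].tolist()); 
s=cap("side"); J=s["pixels"]
for c in (270,285,300,310): print("side col",c,[tuple(int(k) for k in x) for x in J[314:352,c-0]])
E
```

```text
228 [[93, 83, 62], [63, 59, 53], [28, 38, 60], [17, 38, 79], [20, 42, 87], [30, 50, 90], [53, 68, 96], [69, 79, 96], [77, 86, 99], [69, 78, 96], [48, 63, 92], [27, 47, 87], [29, 46, 82], [67, 65, 69], [108, 88, 55], [124, 97, 49], [127, 99, 49], [126, 96, 46], [125, 98, 48], [126, 98, 47], [124, 97, 45], [125, 97, 46], [126, 98, 46], [125, 99, 49], [118, 96, 54], [111, 96, 67], [106, 94, 69], [106, 95, 69]]
234 [[79, 73, 59], [36, 40, 49], [18, 35, 70], [18, 40, 84], [18, 41, 86], [18, 40, 86], [19, 42, 88], [16, 40, 87], [19, 43, 89], [18, 41, 88], [21, 42, 87], [21, 42, 87], [53, 57, 82], [101, 84, 63], [122, 96, 51], [128, 100, 48], [127, 98, 47], [126, 98, 47], [127, 97, 47], [127, 99, 48], [128, 99, 49], [127, 99, 48], [128, 100, 49], [127, 101, 55], [120, 102, 66], [117, 103, 74], [116, 104, 75], [117, 105, 77]]
240 [[57, 56, 54], [25, 36, 63], [17, 38, 80], [18, 41, 88], [18, 41, 88], [17, 41, 86], [18, 43, 87], [18, 42, 87], [21, 43, 89], [20, 42, 89], [22, 44, 90], [34, 49, 85], [73, 70, 72], [111, 90, 56], [125, 98, 50], [128, 100, 49], [127, 98, 47], [126, 98, 47], [127, 9
[... 2277 characters left out ...]
19, 36), (136, 97, 28), (84, 55, 13), (70, 43, 6), (67, 39, 1), (109, 87, 52)]
side col 310 [(130, 111, 76), (132, 113, 79), (133, 114, 79), (137, 117, 82), (138, 119, 83), (139, 119, 82), (142, 122, 86), (143, 123, 86), (142, 123, 85), (143, 124, 86), (142, 123, 85), (144, 124, 87), (144, 124, 86), (143, 124, 87), (143, 124, 86), (142, 123, 85), (140, 120, 84), (139, 121, 84), (138, 118, 84), (137, 118, 82), (136, 117, 81), (135, 116, 82), (135, 116, 81), (136, 118, 81), (137, 119, 82), (138, 118, 83), (138, 119, 83), (138, 119, 83), (140, 120, 84), (140, 120, 83), (140, 120, 84), (138, 119, 83), (135, 116, 80), (132, 114, 79), (130, 112, 78), (128, 109, 75), (128, 109, 75), (125, 107, 75)]
```

Blue meets brass directly in every row, with no board showing between. Guide, blade and block are parallel and the lever is down, so I'm handing in.

```bash
python3 -c "
from plant import workorder
print(workorder.close_job())"
```

```text
the job is handed in; nothing more can be done
None
```

The job is handed in: the blade was locked in the block's corner and the guide swung to match. By my camera measurements blade and guide lie flush and parallel to the block's face within about 0.01 rad, the lever was still down after the carry, and the bevel was released at about 34 s. I have not been shown the judging result.

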